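# Press home the end rail of a printing frame

## Task

The small wooden printing frame lying in the bench clamp has its loose end rail standing off on its two pins. Squeeze the clamp's trigger towards its handle, as many times as it takes, to walk the jaw up and press the rail fully home; then press the release tab down so that the jaw springs back fully open and the frame is free. Let the clamp do the pressing: do not touch the rail, the moving jaw or its bar with the robot.

Things in the scene. Friction and masses are not known exactly. Their poses are not given: they have to be found in the camera images.
- station: Bench clamp on a fixed plywood board. Origin on the bench under it, z up, y along the steel bar from tab and handle to the moving jaw. mm in this frame: board x -75..75, y -130..255; grey housing x -25..25, y -125..45, top z 60; wooden frame x -55..55, y 52..185 closed, z 42..62, fixed, behind a fixed pad (y 44..52, top z 66). Bar: low, under the frame, out behind the housing to y -220 at most.
- handle_top (a point): Middle of the top of the handle, a fixed unyielding black blade upright on the housing: station x -13..13, y -30..-18, z 60..125. The trigger stands 29 mm in front of it (+y). Over both outer faces: 49 mm at rest (y -30 to 19), 34 mm squeezed (y -30 to 4). Only the trigger moves, so fingers that close evenly should be centred at about station y -13.
- trigger (a joint): Grey upright blade, station x -10..10, y 11..19 at rest, z 62..123. Value: slide towards the handle (-y), m; 0 at rest, 0.015 squeezed (14 mm gap to the handle left). Springs back; takes 3 to 16 N. A full squeeze walks the jaw about 12 mm in 4 mm clicks; let it come right back before the next. Two or three bring the rail home, one more only stalls harmlessly.
- jaw (a joint): Travel of the moving jaw (black, 44 mm wide, top z 66, at the bar's +y end, face at station y 213 when open) with its bar towards the frame, m: 0 fully open, 0.0285 holding the rail home. When the trigger is let go the ratchet lets it back by up to 4 mm. A 2 to 3 N spring throws it fully open in under 0.5 s when the release tab is pressed.
- rail (a joint): How far the end rail stands off the frame, m: 0 fully home, 0.007 to 0.015 at the start. A wooden bar 110 x 20 x 20 mm across the frame's +y end (station y 165..185 when home, z 42..62), sliding on two steel pins; it stays where it is pushed (friction about 3 N).
- tab_top (a point): Centre of the top of the release tab as it stands unpressed (fixed point): a black plate 26 x 26 mm on a steel stem on the housing, behind the handle, at station x 0, y -105, z 78. Pressed straight down it travels 9 mm and springs back; it clicks 1 to 3 mm while the jaw walks. The ratchet lets go after about 7 mm; fully down takes about 5 N. Hold it down half a second.

How it is judged:
By the outcome, as a careful person would: the job done as asked, in the order asked, and still so for the second after the job is handed in, with the robot touching nothing.
It also fails if it takes over 42 s, if anything falls off the work surface, if the arm or the gripper's body presses on something with over 40 N, if the wrist force passes 120 N, or if a joint passes its speed limit or range.

## Robot

A 7-joint arm with a two-finger parallel gripper is mounted at the origin on the work surface. World frame = base frame: x ahead of the robot, y to its left, z up, the work surface at z = 0. Lengths are in m, angles in rad, forces in N, time in s.
With the tool pointing down it reaches from about 0.35 to 0.9 m from the base axis. Payload 19.9 kg.
Tool frame: the origin (TCP) lies midway between the tips of the shut fingers; the grasp point (between the pads) lies 19 mm behind it; z points along the fingers, x is the direction in which the jaws open and shut, and the axes are right-handed (so a half turn about z gives the same grasp; the last joint's range is limited). The gripper opens to 94 mm and grips with 3 to 60 N. Pads are 16 mm wide; open, the fingers measure 119 mm over their backs; the gripper's body (75 mm by 177 mm) begins 78 mm behind the grasp point.
Start: joints at [1.298, 0.417, -0.01, 1.614, 0.005, 1.111, -0.053], TCP at [0.144, -0.608, 0.205] pointing down, gripper open.
Joint ranges: [-2.81, 2.81], [-0.39, 2.02], [-1.27, 1.25], [0.06, 2.57], [-1.19, 4.33], [0.19, 2], [-2.82, 2.82]. Speed limits (rad/s): [1.89, 1.89, 2.39, 2.39, 3.01, 3.01, 3.01].

## Interface

Orientations are given as a unit quaternion [x, y, z, w].
In Python, from station import env, imaging, job gives the robot as it stands. The module is installed in compiled form; this text tells all that it offers.
- The arm moves only by the shell command python3 -m inch 'ROWS'. ROWS is JSON, a list of rows, each an object with "twist": the turn, a rotation vector about the tool's x, y, z in rad, a list of three; "travel": the shift along the tool's x, y, z in mm, a list of three; "gripper": the opening in per cent of the stroke, from 0 (shut) to 100 (fully open). In form: [{"twist": [wx, wy, wz], "travel": [x, y, z], "gripper": gripper}, ...]. A call has 1 to 5 rows; each row is the pose to reach, as a shift and turn from the pose measured when the call began, along the tool's axes at that moment; what a row does not reach only later rows make up. A row lasts 1/8 s, in which the tool goes at most 62.5 mm and 10.7 degrees, less where a joint would pass 70% of its speed; a pose out of reach is approached as far as the arm can. A call with a gripper value outside its range is refused whole. The fingers move at their own pace and stop on an object; the grip force is fixed at half the most. Time passes only in rows, so rows that repeat a pose let the fingers close. It gives the time, the measured TCP pose, the force and the opening at its end, in the units of the state.
- env.get_obs(): the state, without advancing time (a new reading comes with each control period).
- imaging.capture(name): name is "side" or "top"; returns the picture (420x560x3 uint8, blue, green, red); there is no depth.
- imaging.camera_model(name): a dict with "vertical_fov" (degrees; the focal length in pixels is half the picture's height over the tangent of half this angle, whatever the lens; pixels are square), "cx", "cy" (the principal point, pixels), "world_to_cam" (4x4, takes a point from world to camera coordinates). Camera axes: x right, y down, z forward; pixel columns grow to the right and rows downward; lengths in m; the calibration is good to about 2 mm. A picture is of the moment at which its call begins. camera_model takes no time and is no camera call.
- job.sign_off(): hands the job in, once; it reports no verdict.
Trained networks look in the newest picture that a camera, given by its name, has taken for a name from the list of things; names that differ only in an ending like _2 or _b are one class to them, and where a whole thing is asked for, a point or a joint stands for the part that bears it (a point fixed in the world has none). Each returns a list of dicts, best first, with "conf" (0 to 1); they miss things now and then, are a little off and sometimes report something else, mostly with a low value. They report only what shows in the picture. A call takes as long as a camera call.
- imaging.masks_of(camera, label): "region" (420x560 bool, what is visible of it) and "extent" ([left, top, right, bottom] in pixels, round what is visible of it).
The state is a dict: "t": time; "joints": joint angles; "qvel": joint speeds; "joint_torque": joint torques, N m; "tcp_pos": TCP position; "eef_rot": TCP orientation; "ft_force": force on the tool from outside, world axes, zero at the start; "moment": the same for the moment, N m; "width": finger opening in m.
Only numpy, scipy, OpenCV 4.12 (cv2) and the standard library are available. Lean on these libraries where they do the work, as an engineer would, in place of code of your own. Each camera call takes 0.05 s, during which the arm holds its last target.

## Working session

There is one attempt and no reset: what is moved stays moved. The work goes in short steps, Python scripts to look and compute and a shell command to move; the robot and the scene stay as the last step left them, time stands still between calls to the robot, and variables do not carry over. Pictures are saved under pics/ and viewed, and the job is handed in when it is done.

```bash
mkdir -p pics
python3 - <<'E'
from station import env, imaging, job
import cv2,numpy as np
o=env.get_obs()
print({k:np.round(v,4) for k,v in o.items()})
for n in ("side","top"):
    im=imaging.capture(n); cv2.imwrite(f"pics/{n}0.png",im)
    m=imaging.camera_model(n); print(n,m["vertical_fov"],m["cx"],m["cy"],np.round(m["world_to_cam"],4).tolist())
    for l in ("station","trigger","jaw","rail","handle_top","tab_top"):
        try:
            for d in imaging.masks_of(n,l)[:2]:
                ys,xs=np.nonzero(d["region"]); print(n,l,round(d["conf"],2),d["extent"],xs.mean().round(1),ys.mean().round(1))
        except Exception as e: print(l,e)
E
```

```text
{'t': np.float64(0.0), 'joints': array([ 1.2975,  0.4179, -0.0103,  1.6142,  0.0047,  1.1107, -0.053 ]), 'qvel': array([-0.0006,  0.0006, -0.0001,  0.0006, -0.0008,  0.0009,  0.0002]), 'joint_torque': array([-1.00000e-04, -8.51243e+01,  6.38600e-01, -4.25974e+01,
       -4.89000e-02,  1.87000e-02,  1.00000e-04]), 'tcp_pos': array([ 0.1435, -0.6079,  0.2048]), 'eef_rot': array([ 7.841e-01, -6.206e-01, -5.000e-04, -3.000e-04]), 'ft_force': array([ 0.134 ,  0.4606, -1.1837]), 'moment': array([-0.0015, -0.1047, -0.0212]), 'width': np.float64(0.0935)}
side 48.24933256243183 273.55177191502133 210.4475149524322 [[0.8064, -0.5908, 0.0242, -0.4555], [-0.2943, -0.4365, -0.8502, 0.238], [0.5129, 0.6785, -0.5259, 0.4338], [0.0, 0.0, 0.0, 1.0]]
side station 0.68 [107.5, 166.7, 360.7, 315.3] 230.7 237.6
side trigger 0.78 [235.0, 179.2, 251.2, 222.3] 239.7 200.3
side jaw 0.83 [135.4, 172.5, 359.5, 293.7] 272.6 244.5
side handle_top 0.92 [104.0, 170.4, 362.8, 315.7] 230.9 237.6
side tab_top 0.9 [106.8, 169.2, 359.6, 318.8] 230.8 237.7
top 56.93398289659958 282.10462412717095 208.74189940026258 [[-0.0112, -0.9998, -0.0158, 0.0186], [-0.9887, 0.0135, -0.1491, 0.5713], [0.1493, 0.014, -0.9887, 0.6608], [0.0, 0.0, 0.0, 1.0]]
top station 0.61 [131.1, 173.1, 376.3, 309.7] 242.1 240.2
top trigger 0.67 [260.2, 221.4, 273.6, 235.9] 265.2 227.8
top jaw 0.81 [140.8, 194.2, 372.9, 279.1] 220.8 244.4
top rail 0.81 [157.6, 228.9, 187.0, 290.3] 171.4 258.8
top rail 0.7 [136.7, 173.0, 373.0, 316.6] 242.0 240.3
top handle_top 0.61 [131.9, 174.4, 372.7, 312.4] 242.0 240.2
top tab_top 0.92 [134.1, 174.3, 372.8, 308.7] 242.3 240.1
```

View pics/side0.png

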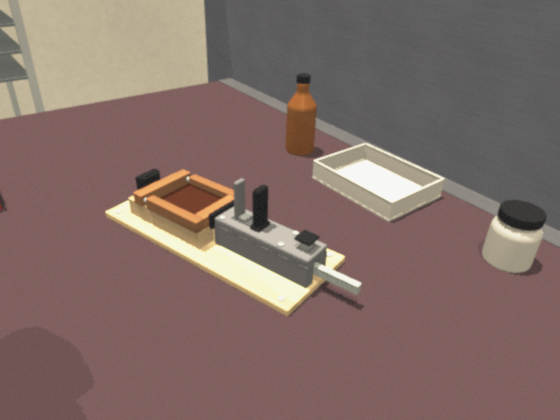

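View pics/top0.png

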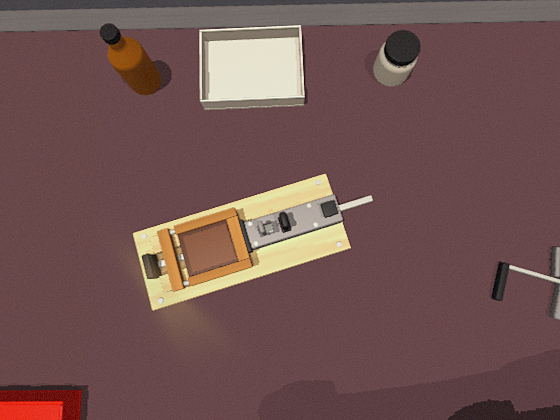

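Run:
```python
import cv2
im=cv2.imread("pics/top0.png")[160:325,120:385]; cv2.imwrite("pics/topz.png",cv2.resize(im,None,fx=3,fy=3,interpolation=cv2.INTER_CUBIC))
im=cv2.imread("pics/side0.png")[155:330,95:370]; cv2.imwrite("pics/sidez.png",cv2.resize(im,None,fx=2.9,fy=2.9,interpolation=cv2.INTER_CUBIC))
```

```text
(no output)
```

View pics/topz.png

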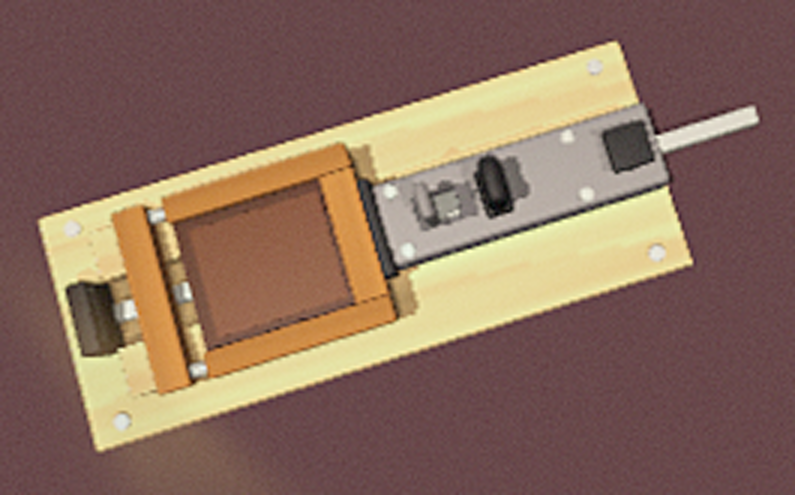

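View pics/sidez.png

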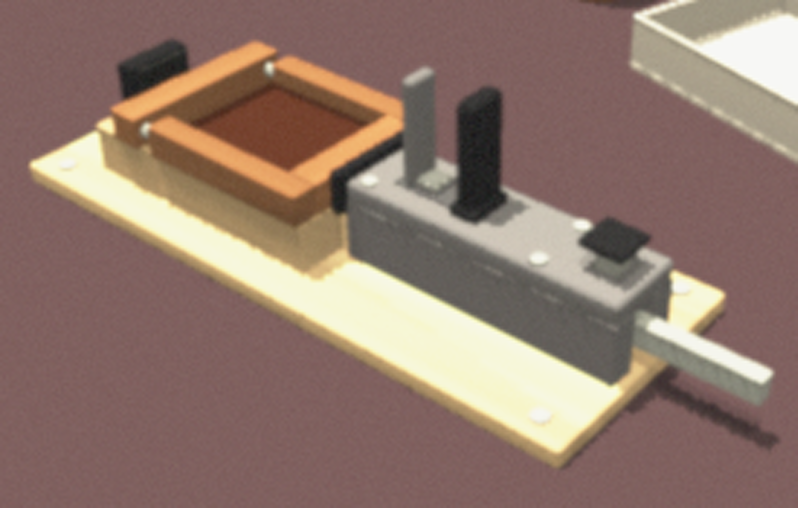

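Both views agree. The tab is at about (329,209) top / (307,237) side, the handle top at (283,215) / (261,188), and the trigger just left of it. The rail is clearly standing off. Next I fit the station pose from the corner correspondences.

```bash
cat > h.py <<'E'
import numpy as np, cv2
from station import env, imaging
from scipy.optimize import least_squares
from scipy.spatial.transform import Rotation as R
def proj(n,P):
    m=imaging.camera_model(n); f=210/np.tan(np.radians(m["vertical_fov"])/2)
    T=np.array(m["world_to_cam"]); c=P@T[:3,:3].T+T[:3,3]
    return np.c_[m["cx"]+f*c[:,0]/c[:,2], m["cy"]+f*c[:,1]/c[:,2]]
def s2w(p,S):
    x,y,a=p; c,s=np.cos(a),np.sin(a); S=np.atleast_2d(S)/1000.
    return np.c_[x+c*S[:,0]-s*S[:,1], y+s*S[:,0]+c*S[:,1], S[:,2]]
E
cat > fit.py <<'E'
from h import *
B='b'
top=[((0,-105,78),(628,146)),((-25,-125,60),(668,185)),((25,-125,60),(645,103)),((-75,255,B),(98,450)),((75,255,B),(40,218)),((75,-130,B),(617,42)),((-75,-130,B),(690,263))]
side=[((0,-105,78),(616,239)),((0,-24,125),(482,95)),((0,15,123),(420,76)),((-25,-125,60),(622,305)),((25,-125,60),(668,262)),((-25,45,60),(350,183)),((-75,-130,B),(558,462)),((75,-130,B),(722,295)),((-75,255,B),(33,170))]
def res(p,which=None):
    out=[]
    for n,L,o,k in (("top",top,(120,160),3),("side",side,(95,155),2.9)):
        S=np.array([[a,b,p[3] if c==B else c] for (a,b,c),_ in L],float)
        q=np.array([v for _,v in L])/k+o
        r=(proj(n,s2w(p[:3],S))-q)
        if which in(None,n): out.append(r)
    return np.concatenate(out)
for w in (None,"top","side"):
    s=least_squares(lambda p:res(p,w).ravel(),[0.5,0,0.2,12],x_scale=[.1,.1,.1,10],loss="soft_l1")
    print(w,np.round(s.x,4),s.cost); print(np.round(res(s.x,w),1).tolist())
    for nm,S in(("tab",(0,-105,78)),("grip",(0,-13,110)),("jaw",(0,213,60))): print(nm,np.round(s2w(s.x[:3],S),4))
E
python3 fit.py
```

```text
None [0.5363 0.0299 0.2883 8.0682] 12.759258092162026
[[0.2, -0.5], [1.1, -1.9], [-0.2, -1.3], [-0.0, -0.5], [-0.1, -0.6], [0.2, -0.9], [0.9, -0.1], [-0.8, -0.4], [-1.0, 0.3], [-0.9, -0.4], [-1.6, 2.0], [2.5, -0.5], [-2.2, -0.2], [-0.3, -0.3], [1.1, 2.1], [-1.6, -0.0]]
tab [[ 0.5662 -0.0708  0.078 ]]
grip [[0.54   0.0174 0.11  ]]
jaw [[0.4758 0.2341 0.06  ]]
top [0.5349 0.0306 0.2865 5.8328] 1.318716565909124
[[-0.1, 0.4], [0.7, -1.0], [-0.5, -0.4], [-0.1, -0.1], [0.0, -0.0], [-0.1, 0.2], [0.3, 0.9]]
tab [[ 0.5646 -0.0701  0.078 ]]
grip [[0.5386 0.0181 0.11  ]]
jaw [[0.4747 0.2349 0.06  ]]
side [0.5376 0.0297 0.2857 7.8022] 7.872859264568302
[[-0.1, -0.6], [-0.2, 0.1], [-0.0, -0.6], [-1.0, 1.8], [3.2, -0.6], [-1.4, -0.5], [0.3, -0.4], [1.8, 2.1], [-0.5, -0.3]]
tab [[ 0.5672 -0.071   0.078 ]]
grip [[0.5413 0.0173 0.11  ]]
jaw [[0.4776 0.2341 0.06  ]]
```

```bash
cat > to.py <<'E'
import sys
from h import *
p=(0.5365,0.0300,0.287)
S=[float(v) for v in sys.argv[1:4]]
W=s2w(p,S)[0]
o=env.get_obs(); Rt=R.from_quat(o["eef_rot"])
c,s=np.cos(p[2]),np.sin(p[2])
x=np.array([s,-c,0]) # tool x = -station y
z=np.array([0,0,-1.]); Rg=R.from_matrix(np.c_[x,np.cross(z,x),z])
print("t",round(float(o["t"]),2),"target",W.round(4),"tcp",o["tcp_pos"].round(4),"travel mm",(Rt.inv().apply(W-o["tcp_pos"])*1000).round(1),"twist",(Rt.inv()*Rg).as_rotvec().round(3),"F",o["ft_force"].round(1),"w",round(float(o["width"]),4))
w=o["tcp_pos"]; d=(w[:2]-p[:2])*1000
print("tcp in station",np.round([c*d[0]+s*d[1],-s*d[0]+c*d[1],w[2]*1000],1))
E
python3 to.py 0 -13 205
```

```text
t 0.7 target [0.5402 0.0175 0.205 ] tcp [ 0.1436 -0.6083  0.2054] travel mm [-5.179e+02 -5.298e+02  4.000e-01] twist [ 0.     0.    -0.055] F [ 1.7 -0.2 -0.6] w 0.0939
tcp in station [-557.5 -500.9  205.4]
```

```bash
python3 -m inch '[{"twist":[0,0,0],"travel":[-30,-30,0],"gripper":100},{"twist":[0,0,-0.02],"travel":[-72,-74,0],"gripper":100},{"twist":[0,0,-0.04],"travel":[-115,-118,0],"gripper":100},{"twist":[0,0,-0.055],"travel":[-158,-162,0],"gripper":100},{"twist":[0,0,-0.055],"travel":[-200,-205,0],"gripper":100}]'; python3 to.py 0 -13 205
```

```text
t: 1.32
tcp_pos: [0.298, -0.3648, 0.2057]
eef_rot: [0.801, -0.599, 0.0, 0.0]
ft_force: [1.3, -0.4, -0.2]
width: 0.0941
t 1.32 target [0.5402 0.0175 0.205 ] tcp [ 0.298  -0.3648  0.2057] travel mm [-298.1 -340.5    0.6] twist [-0.    -0.001  0.   ] F [ 1.3 -0.4 -0.2] w 0.0941
tcp in station [-340.5 -311.1  205.7]
```

```bash
python3 -m inch '[{"twist":[0,0,0],"travel":[-40,-40,0],"gripper":100},{"twist":[0,0,0],"travel":[-80,-82,0],"gripper":100},{"twist":[0,0,0],"travel":[-123,-126,0],"gripper":100},{"twist":[0,0,0],"travel":[-165,-170,0],"gripper":100},{"twist":[0,0,0],"travel":[-205,-210,0],"gripper":100}]'; python3 to.py 0 -13 205
```

```text
t: 1.95
tcp_pos: [0.4422, -0.1068, 0.2059]
eef_rot: [0.801, -0.599, 0.001, 0.0]
ft_force: [0.8, -1.5, 0.2]
width: 0.0942
t 1.95 target [0.5402 0.0175 0.205 ] tcp [ 0.4422 -0.1068  0.2059] travel mm [ -91.5 -129.2    0.9] twist [-0.001 -0.001  0.   ] F [ 0.8 -1.5  0.2] w 0.0942
tcp in station [-129.2 -104.5  205.9]
```

```bash
python3 -m inch '[{"twist":[0,0,0],"travel":[-33,-45,0],"gripper":100},{"twist":[0,0,0],"travel":[-66,-92,0],"gripper":100},{"twist":[0,0,0],"travel":[-92,-129,0],"gripper":100},{"twist":[0,0,0],"travel":[-92,-129,10],"gripper":100},{"twist":[0,0,0],"travel":[-92,-129,10],"gripper":100}]'; python3 to.py 0 -13 150
python3 - <<'E'
from station import imaging
import cv2
for n in("top","side"):
    cv2.imwrite(f"pics/{n}1.png",imaging.capture(n))
E
```

```text
t: 2.58
tcp_pos: [0.5391, 0.0174, 0.1951]
eef_rot: [0.801, -0.599, 0.0, 0.001]
ft_force: [-0.1, -0.3, -0.0]
width: 0.0936
t 2.58 target [0.5402 0.0175 0.15  ] tcp [0.5391 0.0174 0.1951] travel mm [ 0.1 -1.1 45.1] twist [ 0.001 -0.001  0.   ] F [-0.1 -0.3 -0. ] w 0.0936
tcp in station [ -1.1 -12.8 195.1]
```

View pics/side1.png

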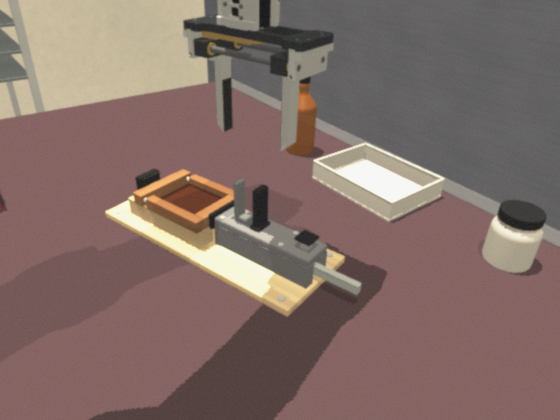

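View pics/top1.png

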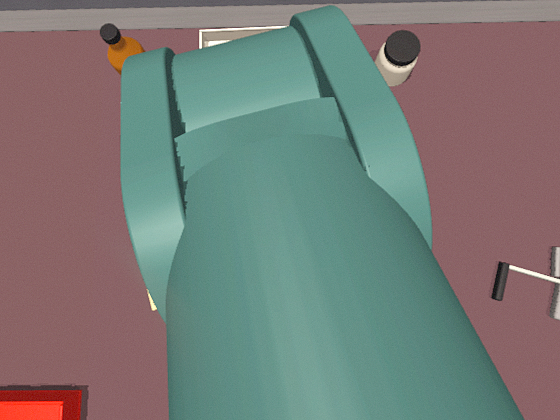

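The side view shows the open fingers in line with the clamp, one tip at (225,130) and the other at (288,150), above the trigger and handle. The arm hides the clamp in the top view. I lower straddling both blades.

```bash
python3 -m inch '[{"twist":[0,0,0],"travel":[0,-1,25],"gripper":100},{"twist":[0,0,0],"travel":[0,-1,50],"gripper":100},{"twist":[0,0,0],"travel":[0,-1,75],"gripper":100},{"twist":[0,0,0],"travel":[0,-1,103],"gripper":100},{"twist":[0,0,0],"travel":[0,-1,103],"gripper":100}]'; python3 to.py 0 -13 92
python3 - <<'E'
from station import imaging
import cv2
im=imaging.capture("side")[100:310,130:400]
cv2.imwrite(f"pics/side2.png",cv2.resize(im,None,fx=2.8,fy=2.8,interpolation=cv2.INTER_CUBIC))
E
```

```text
t: 3.3
tcp_pos: [0.5394, 0.016, 0.0922]
eef_rot: [0.8, -0.6, -0.0, 0.001]
ft_force: [-0.4, -0.7, 0.2]
width: 0.0938
t 3.3 target [0.5402 0.0175 0.092 ] tcp [0.5394 0.016  0.0922] travel mm [-1.3 -1.2  0.2] twist [ 0.002 -0.001 -0.002] F [-0.4 -0.7  0.2] w 0.0938
tcp in station [ -1.2 -14.3  92.2]
```

View pics/side2.png

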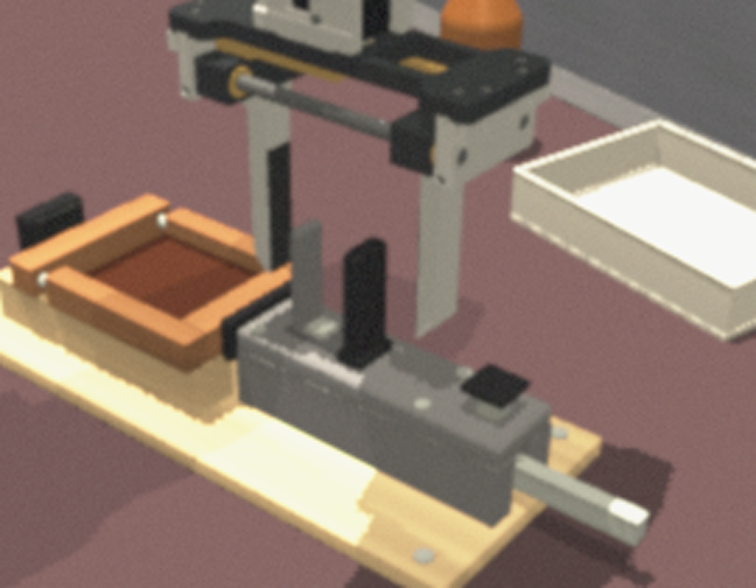

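Run:
```python
from h import *
p=(0.5365,0.03,0.287)
for S in((-9,-61,92),(7,-61,92),(-9,-74,92),(7,-74,92),(-9,33,92),(-9,45,92),(7,33,92)):
    print(S,((proj("side",s2w(p,S))-[130,100])*2.8).round(0))
```

```text
(-9, -61, 92) [[412. 336.]]
(7, -61, 92) [[431. 322.]]
(-9, -74, 92) [[433. 345.]]
(7, -74, 92) [[452. 331.]]
(-9, 33, 92) [[269. 274.]]
(-9, 45, 92) [[252. 267.]]
(7, 33, 92) [[289. 262.]]
```

```bash
python3 -m inch '[{"twist":[0,0,0],"travel":[-1,-1,0],"gripper":70},{"twist":[0,0,0],"travel":[-1,-1,0],"gripper":50},{"twist":[0,0,0],"travel":[-1,-1,0],"gripper":34},{"twist":[0,0,0],"travel":[-1,-1,0],"gripper":34},{"twist":[0,0,0],"travel":[-1,-1,0],"gripper":34}]'; python3 to.py 0 -13 92
cat > look.py <<'E'
import sys
from h import *
n,name=sys.argv[1:3]
full=imaging.capture(n); im=full[100:310,100:370] if n=="side" else full[160:325,120:385]
cv2.imwrite(f"pics/{name}.png",cv2.resize(im,None,fx=2.8,fy=2.8,interpolation=cv2.INTER_CUBIC))
E
python3 look.py side side3
```

```text
t: 3.98
tcp_pos: [0.5407, 0.0194, 0.0938]
eef_rot: [0.801, -0.599, 0.0, -0.0]
ft_force: [-3.6, 10.0, 6.3]
width: 0.0475
t 3.98 target [0.5402 0.0175 0.092 ] tcp [0.5407 0.0194 0.0938] travel mm [1.6 1.  1.8] twist [-0.     0.    -0.001] F [-3.6 10.   6.3] w 0.0475
tcp in station [  1.  -11.4  93.8]
```

View pics/side3.png

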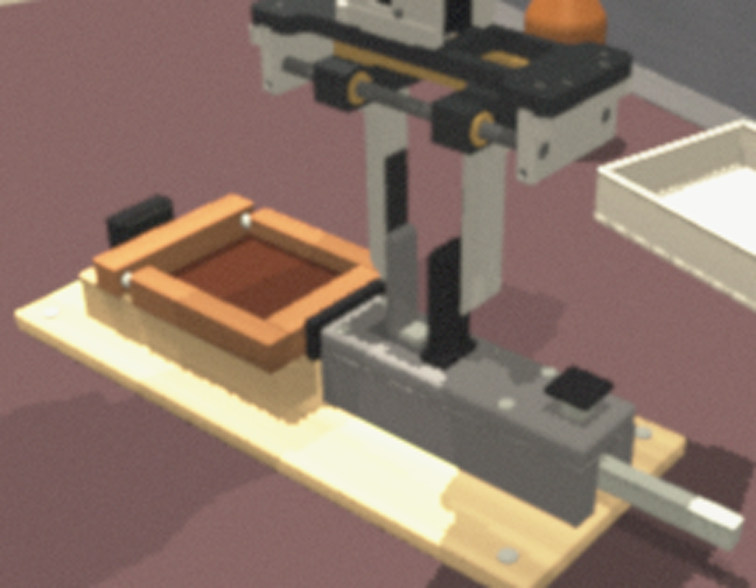

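```bash
python3 -m inch '[{"twist":[0,0,0],"travel":[0,1,1],"gripper":34},{"twist":[0,0,0],"travel":[0,1,1],"gripper":34},{"twist":[0,0,0],"travel":[0,1,1],"gripper":34},{"twist":[0,0,0],"travel":[0,1,1],"gripper":34}]'; python3 to.py 0 -13 92
python3 look.py side side4
```

```text
t: 4.53
tcp_pos: [0.5408, 0.0187, 0.0936]
eef_rot: [0.801, -0.599, 0.001, -0.001]
ft_force: [3.6, -3.4, 5.9]
width: 0.033
t 4.53 target [0.5402 0.0175 0.092 ] tcp [0.5408 0.0187 0.0936] travel mm [1.  1.  1.6] twist [-0.002 -0.001 -0.001] F [ 3.6 -3.4  5.9] w 0.033
tcp in station [  1.  -12.   93.6]
```

View pics/side4.png

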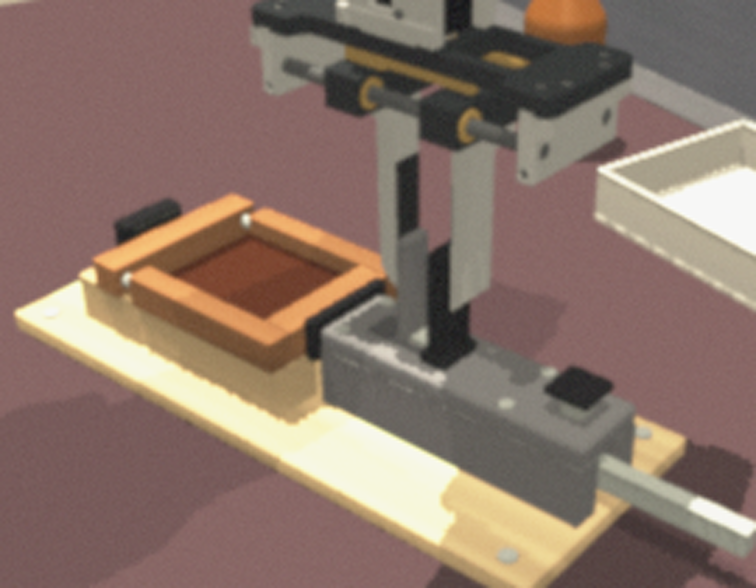

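Full squeeze (33 mm), and the jaw has advanced, with the bar now further out at the rear. I open the fingers so the trigger returns, then squeeze again.

```bash
python3 -m inch '[{"twist":[0,0,0],"travel":[1,1,1],"gripper":75},{"twist":[0,0,0],"travel":[1,1,1],"gripper":75},{"twist":[0,0,0],"travel":[1,1,1],"gripper":75},{"twist":[0,0,0],"travel":[1,1,1],"gripper":75},{"twist":[0,0,0],"travel":[1,1,1],"gripper":75}]'; python3 to.py 0 -13 92
python3 look.py side side5
```

```text
t: 5.2
tcp_pos: [0.54, 0.0171, 0.0925]
eef_rot: [0.801, -0.599, 0.001, -0.0]
ft_force: [0.2, 0.6, -0.3]
width: 0.0704
t 5.2 target [0.5402 0.0175 0.092 ] tcp [0.54   0.0171 0.0925] travel mm [-0.4 -0.3  0.5] twist [-0.002 -0.001 -0.001] F [ 0.2  0.6 -0.3] w 0.0704
tcp in station [ -0.3 -13.4  92.5]
```

View pics/side5.png

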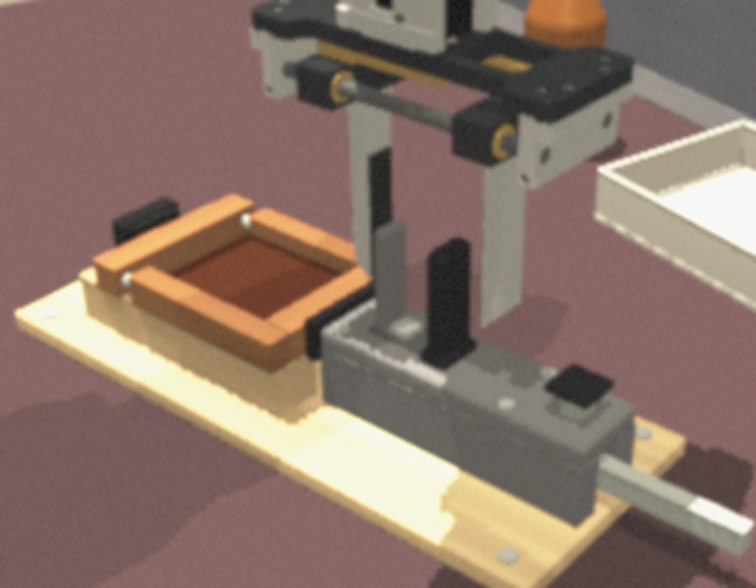

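The trigger came back and the jaw held most of its travel. Second squeeze.

```bash
python3 -m inch '[{"twist":[0,0,0],"travel":[0,0,0],"gripper":50},{"twist":[0,0,0],"travel":[0,0,0],"gripper":32},{"twist":[0,0,0],"travel":[0,0,0],"gripper":32},{"twist":[0,0,0],"travel":[0,0,0],"gripper":32},{"twist":[0,0,0],"travel":[0,0,0],"gripper":32}]'; python3 -m inch '[{"twist":[0,0,0],"travel":[0,0,0],"gripper":32},{"twist":[0,0,0],"travel":[0,0,0],"gripper":32},{"twist":[0,0,0],"travel":[0,0,0],"gripper":32}]'; python3 look.py side side6
```

```text
t: 5.88
tcp_pos: [0.5398, 0.0183, 0.0924]
eef_rot: [0.801, -0.599, 0.001, -0.001]
ft_force: [-2.3, 7.2, 0.5]
width: 0.0331
t: 6.25
tcp_pos: [0.5398, 0.0184, 0.0924]
eef_rot: [0.801, -0.599, 0.0, -0.001]
ft_force: [-0.4, 2.2, 1.2]
width: 0.0333
```

```bash
python3 -m inch '[{"twist":[0,0,0],"travel":[1,0,0],"gripper":75},{"twist":[0,0,0],"travel":[1,0,0],"gripper":75},{"twist":[0,0,0],"travel":[1,0,0],"gripper":75},{"twist":[0,0,0],"travel":[1,0,0],"gripper":75},{"twist":[0,0,0],"travel":[1,0,0],"gripper":75}]'; python3 look.py side side7;python3 to.py 0 -13 92
```

```text
t: 6.92
tcp_pos: [0.5401, 0.017, 0.0924]
eef_rot: [0.801, -0.599, 0.001, -0.001]
ft_force: [0.7, 0.1, 0.1]
width: 0.0706
t 6.97 target [0.5402 0.0175 0.092 ] tcp [0.5401 0.017  0.0924] travel mm [-0.5 -0.2  0.4] twist [-0.002 -0.    -0.001] F [0.4 0.  0. ] w 0.0703
tcp in station [ -0.2 -13.5  92.4]
```

View pics/side6.png

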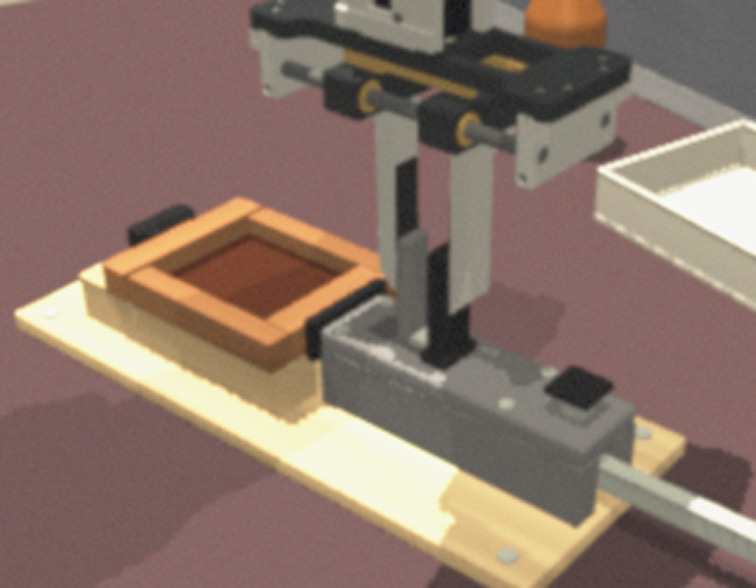

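View pics/side7.png

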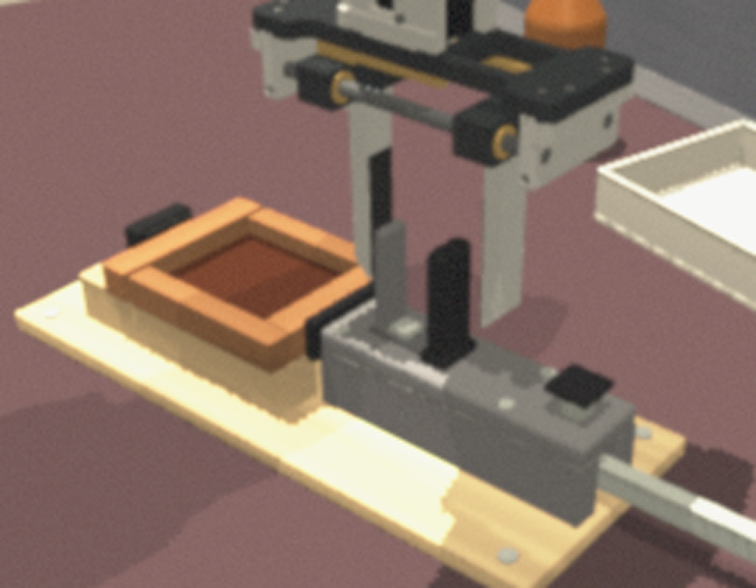

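The rail looks nearly home: the pins no longer show and the seam is tight at about (135,267). I squeeze again, to a stall, to be certain.

```bash
python3 -m inch '[{"twist":[0,0,0],"travel":[-0.5,0,0],"gripper":50},{"twist":[0,0,0],"travel":[-0.5,0,0],"gripper":32},{"twist":[0,0,0],"travel":[-0.5,0,0],"gripper":32},{"twist":[0,0,0],"travel":[-0.5,0,0],"gripper":32},{"twist":[0,0,0],"travel":[-0.5,0,0],"gripper":32}]'; python3 -m inch '[{"twist":[0,0,0],"travel":[0,0,0],"gripper":32},{"twist":[0,0,0],"travel":[0,0,0],"gripper":32},{"twist":[0,0,0],"travel":[0,0,0],"gripper":32}]'; python3 look.py side side8
```

```text
t: 7.6
tcp_pos: [0.5388, 0.022, 0.0923]
eef_rot: [0.802, -0.597, -0.001, -0.002]
ft_force: [-9.1, 23.6, 4.4]
width: 0.0407
t: 7.98
tcp_pos: [0.5387, 0.0223, 0.0923]
eef_rot: [0.802, -0.597, -0.002, -0.002]
ft_force: [-2.4, 4.0, 1.6]
width: 0.0415
```

```bash
python3 -m inch '[{"twist":[0,0,0],"travel":[1,0,0],"gripper":75},{"twist":[0,0,0],"travel":[1,0,0],"gripper":75},{"twist":[0,0,0],"travel":[1,0,0],"gripper":75},{"twist":[0,0,0],"travel":[1,0,0],"gripper":75},{"twist":[0,0,0],"travel":[1,0,0],"gripper":75}]'; python3 look.py side side9;python3 to.py 0 -13 92
```

```text
t: 8.65
tcp_pos: [0.5391, 0.0212, 0.0923]
eef_rot: [0.802, -0.597, -0.001, -0.002]
ft_force: [-0.2, -0.4, -0.0]
width: 0.0704
t 8.7 target [0.5402 0.0175 0.092 ] tcp [0.5391 0.0212 0.0923] travel mm [3.8 0.  0.3] twist [-0.002  0.005  0.003] F [-0.4  0.3  0.2] w 0.0705
tcp in station [-0.  -9.2 92.3]
```

View pics/side8.png

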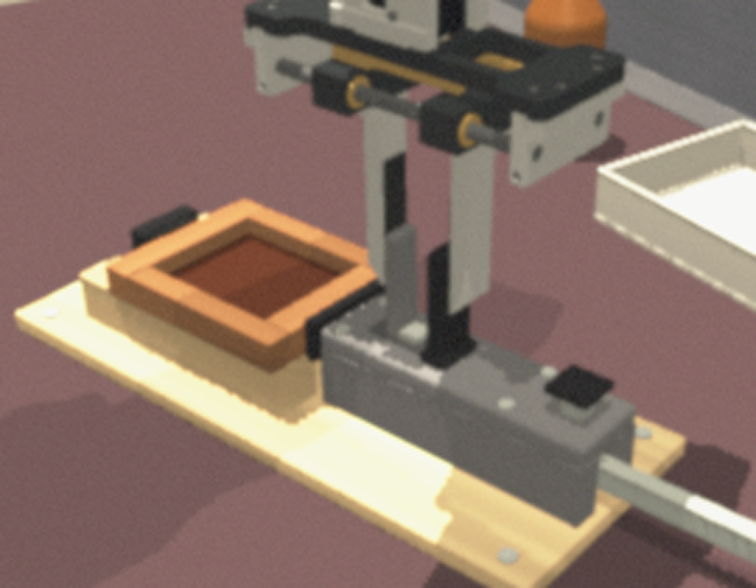

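View pics/side9.png

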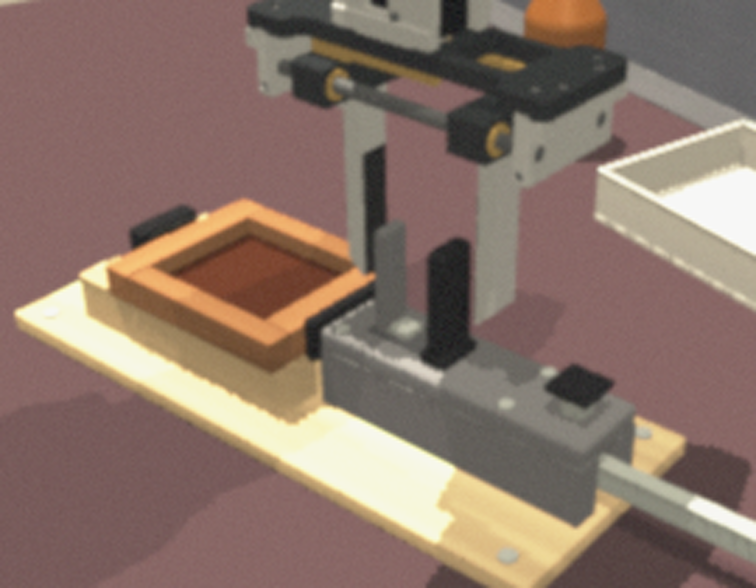

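The third squeeze stalled at 41.5 mm and the rail looks flush. I recentre and do one confirming squeeze.

```bash
python3 -m inch '[{"twist":[0,0,0],"travel":[4,0,0],"gripper":75},{"twist":[0,0,0],"travel":[4,0,0],"gripper":75},{"twist":[0,0,0],"travel":[4,0,0],"gripper":50},{"twist":[0,0,0],"travel":[4,0,0],"gripper":32},{"twist":[0,0,0],"travel":[4,0,0],"gripper":32}]'; python3 -m inch '[{"twist":[0,0,0],"travel":[0,0,0],"gripper":32},{"twist":[0,0,0],"travel":[0,0,0],"gripper":32},{"twist":[0,0,0],"travel":[0,0,0],"gripper":32},{"twist":[0,0,0],"travel":[0,0,0],"gripper":32}]'; python3 look.py side side10; python3 to.py 0 -13 92
```

```text
t: 9.32
tcp_pos: [0.5385, 0.0239, 0.0923]
eef_rot: [0.803, -0.595, -0.004, -0.004]
ft_force: [-13.8, 36.6, 8.2]
width: 0.0444
t: 9.82
tcp_pos: [0.5383, 0.0243, 0.0923]
eef_rot: [0.803, -0.595, -0.005, -0.004]
ft_force: [-2.4, 5.2, 1.6]
width: 0.0452
t 9.88 target [0.5402 0.0175 0.092 ] tcp [0.5383 0.0244 0.0923] travel mm [7.1 0.2 0.2] twist [-0.001  0.012  0.008] F [-1.4  5.   2.1] w 0.0457
tcp in station [ 0.1 -5.9 92.3]
```

```bash
python3 -m inch '[{"twist":[0,0,0],"travel":[1,0,0],"gripper":80},{"twist":[0,0,0],"travel":[1,0,0],"gripper":80},{"twist":[0,0,0],"travel":[1,0,0],"gripper":80},{"twist":[0,0,0],"travel":[1,0,0],"gripper":80}]'; python3 to.py 0 -105 150
```

```text
t: 10.38
tcp_pos: [0.5387, 0.0231, 0.0923]
eef_rot: [0.803, -0.595, -0.005, -0.004]
ft_force: [-0.3, -0.8, 0.7]
width: 0.075
t 10.38 target [ 0.5662 -0.0707  0.15  ] tcp [0.5387 0.0231 0.0923] travel mm [ 97.1   0.9 -58.9] twist [-0.001  0.012  0.008] F [-0.3 -0.8  0.7] w 0.075
tcp in station [ 0.2 -7.2 92.3]
```

View pics/side10.png

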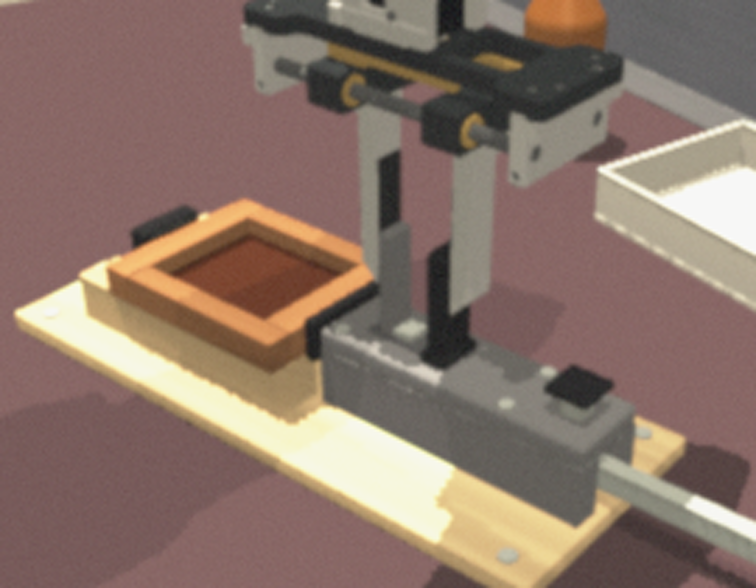

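The fourth squeeze stalled at once (45 mm) with the rail flush, so it's home. Now up and over to the release tab.

```bash
python3 -m inch '[{"twist":[0,0,0],"travel":[3,0,-20],"gripper":80},{"twist":[0,0,0],"travel":[3,0,-55],"gripper":80},{"twist":[0,0,0],"travel":[5,0,-80],"gripper":70},{"twist":[0,0.01,0.008],"travel":[45,1,-80],"gripper":0},{"twist":[0,0.01,0.008],"travel":[97,1,-80],"gripper":0}]'; python3 -m inch '[{"twist":[0,0,0],"travel":[0,0,0],"gripper":0},{"twist":[0,0,0],"travel":[0,0,0],"gripper":0},{"twist":[0,0,0],"travel":[0,0,0],"gripper":0}]'; python3 to.py 0 -105 95; python3 look.py side side11
```

```text
t: 11.0
tcp_pos: [0.5666, -0.0711, 0.1718]
eef_rot: [0.802, -0.598, 0.0, -0.001]
ft_force: [1.1, 0.2, 0.4]
width: 0.0493
t: 11.38
tcp_pos: [0.5665, -0.07, 0.1719]
eef_rot: [0.802, -0.597, -0.0, -0.001]
ft_force: [0.6, 0.2, -0.5]
width: 0.0193
t 11.38 target [ 0.5662 -0.0707  0.095 ] tcp [ 0.5665 -0.07    0.1719] travel mm [ 0.7  0.6 76.9] twist [-0.002  0.002  0.004] F [ 0.6  0.2 -0.5] w 0.0193
tcp in station [   0.4 -104.4  171.9]
```

View pics/side11.png

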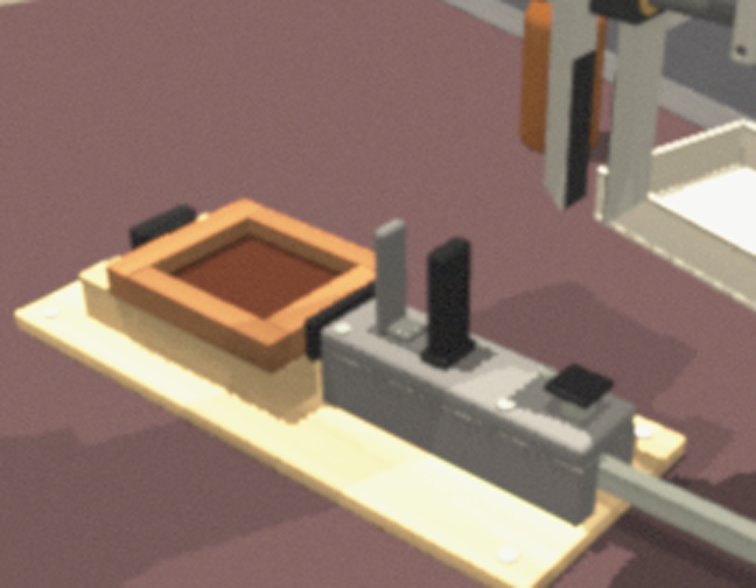

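```bash
python3 -m inch '[{"twist":[0,0,0],"travel":[1,0,25],"gripper":0},{"twist":[0,0,0],"travel":[1,0,55],"gripper":0},{"twist":[0,0,0],"travel":[1,0,80],"gripper":0},{"twist":[0,0,0],"travel":[1,0,80],"gripper":0}]'; python3 to.py 0 -105 69; python3 look.py side side12
```

```text
t: 11.92
tcp_pos: [0.5659, -0.0701, 0.0907]
eef_rot: [0.802, -0.597, -0.001, -0.001]
ft_force: [-0.1, 0.9, 0.6]
width: 0.0005
t 11.93 target [ 0.5662 -0.0707  0.069 ] tcp [ 0.5659 -0.0701  0.0907] travel mm [ 0.8 -0.1 21.7] twist [0.    0.003 0.005] F [-0.1  0.9  0.6] w 0.0005
tcp in station [-1.000e-01 -1.043e+02  9.070e+01]
```

View pics/side12.png

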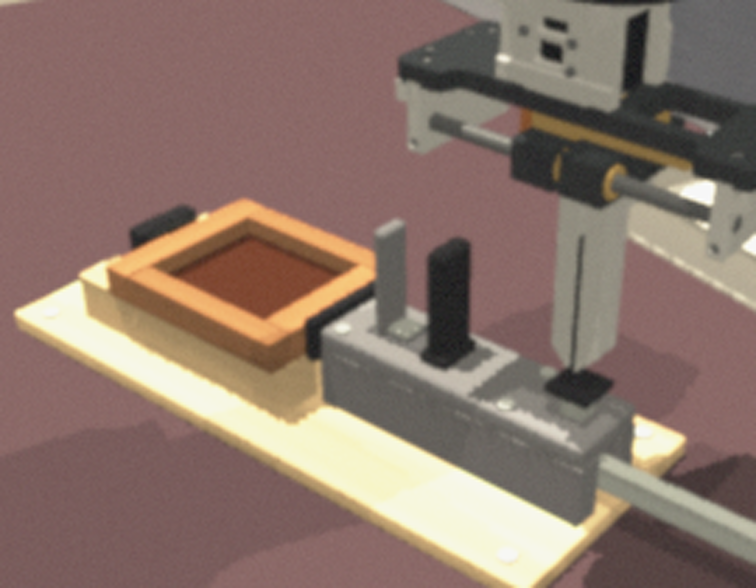

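The shut fingers hang right over the tab at (582,375). Pressing down.

```bash
python3 -m inch '[{"twist":[0,0,0],"travel":[1,0,8],"gripper":0},{"twist":[0,0,0],"travel":[1,0,13],"gripper":0},{"twist":[0,0,0],"travel":[1,0,18],"gripper":0},{"twist":[0,0,0],"travel":[1,0,22],"gripper":0},{"twist":[0,0,0],"travel":[1,0,22],"gripper":0}]'; python3 to.py 0 -105 69; python3 look.py side side13
```

```text
t: 12.6
tcp_pos: [0.5673, -0.0713, 0.07]
eef_rot: [0.802, -0.597, -0.0, -0.001]
ft_force: [0.2, -1.0, 4.4]
width: 0.0003
t 12.6 target [ 0.5662 -0.0707  0.069 ] tcp [ 0.5673 -0.0713  0.07  ] travel mm [-0.9  0.9  1. ] twist [-0.002  0.002  0.004] F [ 0.2 -1.   4.4] w 0.0003
tcp in station [   0.9 -105.9   70. ]
```

View pics/side13.png

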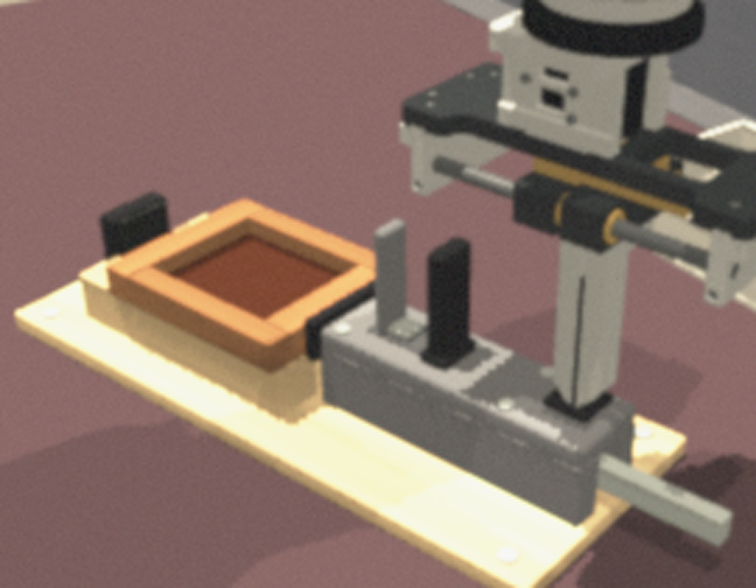

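The jaw has sprung open: it stands at (135,225) and the bar end is back at (725,530). I press slightly deeper, hold half a second, then withdraw.

```bash
python3 -m inch '[{"twist":[0,0,0],"travel":[0,0,1.5],"gripper":0},{"twist":[0,0,0],"travel":[0,0,1.5],"gripper":0},{"twist":[0,0,0],"travel":[0,0,1.5],"gripper":0},{"twist":[0,0,0],"travel":[0,0,1.5],"gripper":0},{"twist":[0,0,0],"travel":[0,0,1.5],"gripper":0}]'; python3 -m inch '[{"twist":[0,0,0],"travel":[0,0,-15],"gripper":0},{"twist":[0,0,0],"travel":[0,0,-50],"gripper":0},{"twist":[0,0,0],"travel":[0,0,-90],"gripper":0},{"twist":[0,0,0],"travel":[0,0,-120],"gripper":0},{"twist":[0,0,0],"travel":[30,50,-120],"gripper":0}]'; python3 -m inch '[{"twist":[0,0,0],"travel":[60,30,0],"gripper":0},{"twist":[0,0,0],"travel":[110,60,0],"gripper":0},{"twist":[0,0,0],"travel":[160,90,0],"gripper":0},{"twist":[0,0,0],"travel":[210,120,0],"gripper":0},{"twist":[0,0,0],"travel":[210,120,0],"gripper":0}]'; python3 look.py side side14; python3 look.py top top14; python3 to.py 0 0 0
```

```text
t: 13.28
tcp_pos: [0.5674, -0.0713, 0.069]
eef_rot: [0.802, -0.597, 0.0, -0.001]
ft_force: [-1.4, -0.6, 9.5]
width: 0.0004
t: 13.9
tcp_pos: [0.5299, -0.1122, 0.1915]
eef_rot: [0.804, -0.595, 0.002, -0.003]
ft_force: [-0.1, -1.7, -0.1]
width: 0.0005
t: 14.52
tcp_pos: [0.4743, -0.3523, 0.1907]
eef_rot: [0.802, -0.597, 0.001, -0.002]
ft_force: [-0.5, 0.8, 0.7]
width: 0.0004
t 14.62 target [0.5365 0.03   0.    ] tcp [ 0.4765 -0.3478  0.1909] travel mm [-343.5 -166.5  192.6] twist [-0.007  0.002  0.009] F [ 0.7  0.6 -0. ] w 0.0006
tcp in station [-164.5 -345.4  190.9]
```

View pics/side14.png

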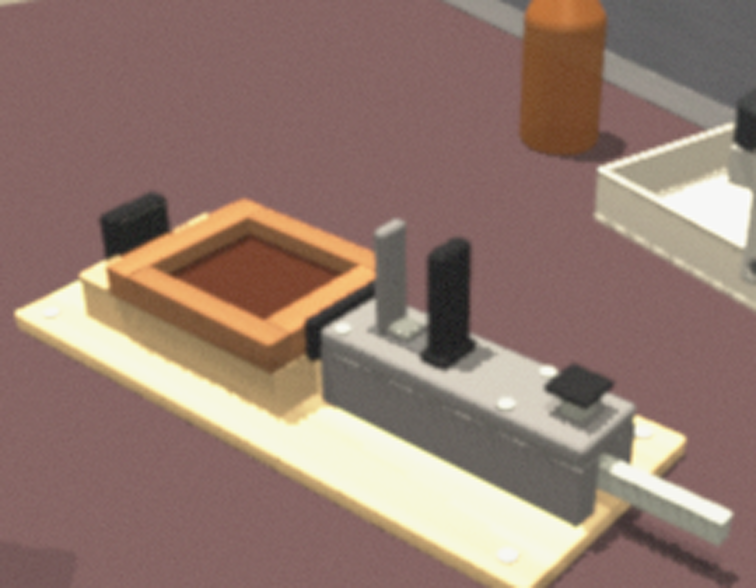

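View pics/top14.png

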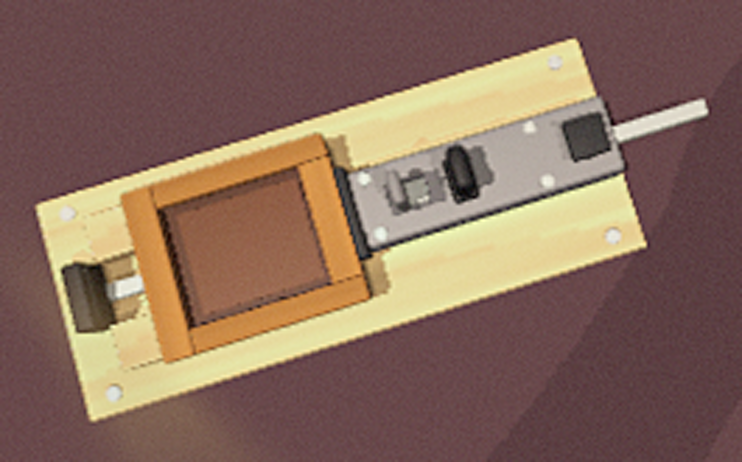

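Both views show the rail flush, the jaw and bar back where they started, the tab up and the arm clear.

```bash
python3 -c "
from station import job
print(job.sign_off())"
```

```text
the job is handed in; nothing more can be done
None
```

The rail is pressed home, the jaw is fully open again and the frame is free. I handed the job in at about 14.6 s of the 42 s allowed.

- **Squeezing:** I squeezed the trigger against the handle four times. The first two were full strokes of about 33 mm. The third stalled at 41.5 mm and the fourth almost at once at 45 mm, which showed the rail was home.
- **Release:** I pressed the tab down to about 69 mm, its full 9 mm of travel, and held it for over half a second. The jaw sprang open, and I lifted clear.
- **Last checks:** Both cameras show the rail flush with no pin visible. The jaw and bar end are back at their starting positions, the tab and trigger have sprung back, and the robot touches nothing.
- **Forces:** In the last two squeezes the stalled trigger pushed the gripper 4 to 7 mm off centre. The force at the wrist peaked at about 40 N in the readings, taken at the end of each move, well under the 120 N limit. The rail, jaw and bar were not touched by the robot.

No check failed or disagreed.

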